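# Build up the soap stamping mould

### The arm

A 7-joint arm with a two-finger parallel gripper is mounted at the origin on the work surface. World frame = base frame: x ahead of the robot, y to its left, z up, the work surface at z = 0. Lengths are in m, angles in rad, forces in N, time in s.
With the tool pointing down it reaches from about 0.4 to 0.875 m from the base axis. Payload 6.5 kg.
Tool frame: the origin (TCP) lies on the mounting face of the last link; the fingertips stand 173 mm ahead of it and the grasp point (between the pads) lies pinch_z ahead of it (pinch_z is the distance from the TCP to the grasp point, in m); z points along the fingers, y is the direction in which the jaws open and shut (so a half turn about z gives the same grasp; the last joint's range is limited). The gripper opens to 85 mm and grips with 20 to 120 N. Pads are 22 mm wide; open, the fingers measure 114 mm over their backs; the gripper's body (76 mm by 85 mm) begins 54 mm behind the grasp point. The pads swing forward as they close: fully open they stand 13 mm farther back than shut.
Start: joints at [1.074, 0.536, -0.004, 1.538, 0.003, 1.067, -0.071], TCP at [0.271, -0.591, 0.405] pointing down, gripper open.
Joint ranges: [-2.7, 2.7], [-0.37, 2.16], [-1.27, 1.26], [0.24, 2.4], [-1.31, 4.45], [0.19, 1.91], [-2.76, 2.76]. Speed limits (rad/s): [2.39, 2.39, 3.14, 3.14, 3.14, 3.14, 3.14].

### API

Orientations are given as [roll, pitch, yaw] about the fixed x, y, z axes, in that order (R = Rz(yaw) Ry(pitch) Rx(roll)).
In Python, from cell import sense, capture, sign_off, recognise, cut_out, tip_of, pinch_z gives the robot as it stands. The module is installed in compiled form; this text tells all that it offers.
- The arm moves only by the tool drive_tool, never from a script. Its argument "commands" is a list of rows, each a list of 7 numbers: the shift along the tool's x, y, z in mm, then the turn, a rotation vector about the tool's x, y, z in degrees, then the opening, from 0 (shut) to 1 (fully open). A call has exactly 8 rows; each row is the pose to reach, as a shift and turn from the pose measured when the call began, along the tool's axes at that moment; what a row does not reach only later rows make up. A row lasts 1/10 s, in which the tool goes at most 50 mm and 8.59 degrees, less where a joint would pass 70% of its speed; a pose out of reach is approached as far as the arm can. A call with a gripper value outside its range is refused whole. The fingers move at their own pace and stop on an object; "newtons" is the grip in N (left out, the last holds). Time passes only in rows, so rows that repeat a pose let the fingers close, or fill a call up. It gives the time, the measured TCP pose, the force and the opening at its end, in the units of the state.
- sense(): the state, without advancing time (a new reading comes with each control period).
- capture(name): name is "scene" or "top" or "wrist"; returns a dict with "color" (420x560x3 uint8, blue, green, red), "z_map" (420x560 float32, m along the optical axis (not along the pixel's ray), 0 where there is no reading), "K" (3x3 intrinsics, pixels), "R" (3x3) and "t" (3): a world point X has camera coordinates R X + t. Camera axes: x right, y down, z forward; pixel columns grow to the right and rows downward; lengths in m; the calibration is good to about 2 mm. A picture is of the moment at which its call begins.
- sign_off(): hands the job in, once; it reports no verdict.
Trained networks look in the newest picture that a camera, given by its name, has taken for a name from the list of things; names that differ only in an ending like _2 or _b are one class to them, and where a whole thing is asked for, a point or a joint stands for the part that bears it (a point fixed in the world has none). Each returns a list of dicts, best first, with "confidence" (0 to 1); they miss things now and then, are a little off and sometimes report something else, mostly with a low value. They report only what shows in the picture. A call takes as long as a camera call. They do not tell look-alikes from the thing itself.
- recognise(target, camera): "at" ([x, y, z] in m, in world coordinates, good to about 4 mm: the middle of the surface that is visible of it).
- cut_out(target, camera): "mask" (420x560 bool, what is visible of it).
- tip_of(target, camera): "at" ([x, y, z] in m, in world coordinates, good to about 4 mm: a listed point, or the origin of a listed thing).
The state is a dict: "time": time; "q": joint angles; "dq": joint speeds; "joint_efforts": joint torques, N m; "tcp_pos": TCP position; "orientation": TCP orientation; "contact_force": force on the tool from outside, world axes, zero at the start; "torque": the same for the moment, N m; "grip_width": opening from 0.0 (shut) to 1.0 (fully open).
Only numpy, scipy, OpenCV 4.12 (cv2) and the standard library are available. Lean on these libraries where they do the work, as an engineer would, in place of code of your own. Each camera call takes 0.05 s, during which the arm holds its last target. There are 200 camera calls.

### The job

Make the stamping mould ready on the block, setting each part down without dropping it, in this order: the bottom die flat in the middle of the outline scribed on the steel bed and square to it, the rectangular soap blank centred and square on the die, the open mould frame over both so that it stands flat on the bed, and last the top die, handle up, lowered into the frame until it rests on the soap. Let go of everything and leave the round bar, the uncut loaf and the mallet where they lie.

Things in the scene. Friction and masses are not known exactly. Their poses are not given: they have to be found in the camera images.
- block: Fixed wooden stamping block, 190 (x) x 140 (y) x 30 mm high, with a steel bed plate 150 x 112 x 4 mm on top: the bed's flat face is 34 mm above the origin. Origin: centre of the block's underside, on the bench; z up. A thin dark rectangle, 96 (x) x 68 (y) mm, the frame's footprint, is scribed on the bed, centred above the origin.
- bottom_die: Bottom die: plain flat brass plate with a faint star engraved on its top, 76 (x) x 48 (y) x 12 mm high, about 0.37 kg, no handle. Origin: centre of its underside; z up. Loose on the bench, engraved face up; take it across the 48 mm width. It fits into the frame with 2 mm to spare on every side.
- blank: Rectangular soap blank, pale olive, 70 (x) x 44 (y) x 26 mm high, about 0.085 kg, lying flat. Origin: centre of its underside; z up. Loose; take it across the 44 mm width. It fits into the frame with 4 to 5 mm to spare on every side.
- frame: Mould frame: rectangular aluminium frame open at top and bottom, outside 96 (x) x 68 (y) x 46 mm high, opening 80 x 52 mm, walls 8 mm, the opening's edges bevelled 4 mm at top and bottom as a lead-in; about 0.29 kg. Origin: centre of the opening in the plane of its underside; z up. Loose; grip it from outside across the 68 mm width.
- top_die: Top die: brass plate 76 (x) x 48 (y) x 14 mm high; centred on it an upright wooden bar handle, 50 (x) x 20 (y) mm, 40 mm high (54 mm in all); about 0.46 kg. Origin: centre of the plate's underside; z up. Loose, handle up; grip the handle across its 20 mm. 2 mm clear all round in the frame. Finished, its underside lies on the soap, 38 mm above the bed, 8 mm below the frame's rim.
- round_bar: Bystander: round soap bar, 60 mm across, 28 mm high. Origin: centre of its underside. Loose; leave it alone.
- loaf: Bystander: uncut soap loaf, 56 (x) x 150 (y) x 50 mm high. Origin: centre of its underside. Loose; leave it alone.
- mallet: Bystander: rubber mallet lying on the bench; head 55 (x) x 100 (y) x 55 mm high, wooden handle 20 mm thick running 170 mm from the head towards its -x. Origin: centre of the head's underside. Loose; leave it alone.
Not all that is in view belongs to the job. Several things look just like the frame: the one meant starts farthest from the robot's base. There is more than one size of the top_die; the one meant has the size given above.

How it is judged:
By the outcome, as a careful person would: the job done as asked, in the order asked, and still so for the second after the job is handed in, with the robot touching nothing.
It also fails if it takes over 122 s, if anything falls off the work surface, if the arm or the gripper's body presses on something with over 40 N, if the wrist force passes 120 N, or if a joint passes its speed limit or range.

## Working session

There is one attempt and no reset: what is moved stays moved. The work goes in short steps, Python scripts to look and compute and a tool call to move; the robot and the scene stay as the last step left them, time stands still between calls to the robot, and variables do not carry over. Pictures are saved under pics/ and viewed, about 12 in all and at most 16, crops included, and the job is handed in when it is done.

Besides the shell and the picture viewer there is one more tool, called after ">>>" as name([rows], argument=value, ...), one row to a line, values as JSON. drive_tool: Moves the arm, as the interface text tells. Its arguments: {"type":"object","properties":{"commands":{"type":"array","items":{"type":"array","items":{"type":"number"}}},"newtons":{"type":"number"}},"required":["commands"]}

```bash
mkdir -p pics; ls; python3 - <<'E'
from cell import *
import cv2,numpy as np
print(sense(),pinch_z)
for n in("scene","top"):
    c=capture(n);cv2.imwrite(f"pics/{n}0.png",c["color"]);print(n,c["K"].tolist(),c["R"].tolist(),c["t"])
    for t in("block","bottom_die","blank","frame","top_die","round_bar","loaf","mallet"):
        print(t,[(np.round(d["at"],3).tolist(),round(d["confidence"],2)) for d in recognise(t,n)])
E
```

```text
pics
{'time': 0.0, 'q': array([ 1.07380331,  0.53717352, -0.00441237,  1.53889171,  0.00258989,
        1.06729635, -0.07119611]), 'dq': array([ 0.00122712,  0.0010804 ,  0.00064463,  0.00099387,  0.00085679,
       -0.00142108,  0.0011297 ]), 'joint_efforts': array([ 9.27139881e-04, -5.83425164e+01,  1.04938522e+00, -2.59106129e+01,
        1.24079810e-02,  9.60462639e-03,  5.00882800e-05]), 'tcp_pos': array([ 0.27128492, -0.59030937,  0.40380105]), 'orientation': array([-3.13983448e+00,  1.33841744e-04,  4.30841553e-01]), 'contact_force': array([-0.26076766,  0.40179069, -0.2245001 ]), 'torque': array([-0.02783429, -0.03756833, -0.01260317]), 'grip_width': 0.9977313612048654} 0.1547
scene [[418.4556784439468, 0.0, 282.5645564667039], [0.0, 418.4556784439468, 208.96822741651346], [0.0, 0.0, 1.0]] [[-0.7645631829080882, 0.6443077594905149, -0.01762527735288535], [0.3805905825683235, 0.42921834188204183, -0.8190985431877749], [-0.5201864548426433, -0.632960603870686, -0.5733820071696522]] [ 0.41350439 -0.18654552  1.39854733]
block [([0.521, -0.016, 0.036], 0.87)]
bottom_die [([0.56, 
[... 345 characters left out ...]
0, 278.11412556662117], [0.0, 409.0275559702184, 212.94932933708589], [0.0, 0.0, 1.0]] [[0.10261986240049949, -0.9947066857236594, -0.005270030128507017], [-0.9730296351569907, -0.09928034884126997, -0.20822281680980362], [0.20659741757136227, 0.02649569230287401, -0.9780672192350767]] [-0.03154446  0.51089634  0.79483029]
block [([0.494, -0.043, 0.033], 0.69)]
bottom_die [([0.557, -0.328, 0.012], 0.57)]
blank [([0.401, -0.287, 0.026], 0.66)]
frame [([0.564, 0.356, 0.034], 0.6), ([0.532, 0.208, 0.04], 0.6)]
top_die [([0.302, 0.308, 0.012], 0.86), ([0.409, 0.307, 0.014], 0.75)]
round_bar [([0.754, -0.139, 0.032], 0.77)]
loaf [([0.73, 0.108, 0.046], 0.76)]
mallet [([0.71, 0.333, 0.049], 0.85)]
```

View pics/top0.png

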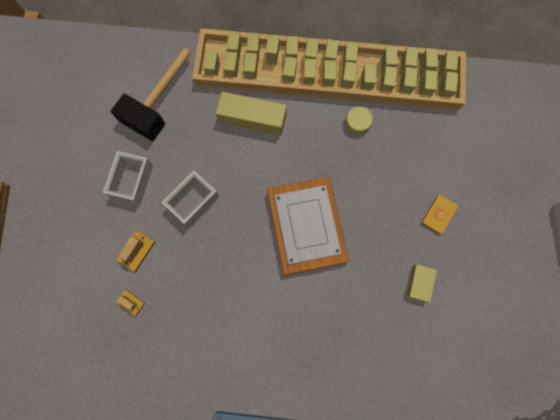

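View pics/scene0.png

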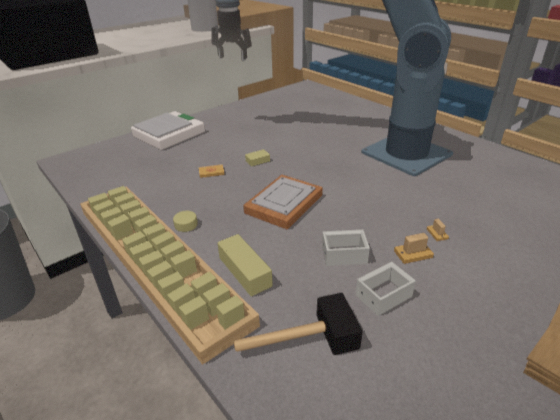

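Top view: block at px (307,225), bottom die (440,214), blank (423,283), frames at (126,176) and (189,198), top dies at (136,251) (larger) and (130,303). The left frame is the farther one from the base. Next I'll measure them geometrically.

```bash
cat > h.py <<'E'
from cell import *
import cv2,numpy as np
from scipy.spatial.transform import Rotation as Ro
def world(c,uv=None):
    z=c["z_map"];v,u=np.mgrid[:420,:560];K=c["K"]
    P=np.stack([(u-K[0,2])/K[0,0]*z,(v-K[1,2])/K[1,1]*z,z],-1)
    return (P-c["t"])@c["R"]
def rect(xy):
    (cx,cy),(a,b),th=cv2.minAreaRect((xy*1000).astype(np.float32))
    if b>a:a,b,th=b,a,th+90
    th=(th+90)%180-90
    return np.round([cx,cy,a,b,th],1)   # mm, long side, short side, yaw of long side deg
def meas(c,cam,t,zlo,zhi):
    W=world(c);out=[]
    for d in cut_out(t,cam):
        m=d["mask"]&(c["z_map"]>0);P=W[m]
        s=P[(P[:,2]>zlo)&(P[:,2]<zhi)]
        if len(s)<10: print(t,len(P),P[:,2].min() if len(P) else 0);continue
        print(cam,t,round(d["confidence"],2),"n",len(s),"z",np.round(np.percentile(s[:,2],[5,50,95])*1000,1),"rect",rect(s[:,:2]),"med",np.round(np.median(s[:,:2],0)*1000,1))
def tool():
    s=sense();R=Ro.from_euler("xyz",s["orientation"]).as_matrix();return s,R
def go(x,y,z,yaw):
    """shift/turn in tool axes to bring TCP to x,y,z (mm), pointing down, tool y at given yaw (deg, mod 180)"""
    s,R=tool();p=s["tcp_pos"]*1000
    best=None
    for k in(-180,0,180):
        T=Ro.from_euler("xyz",[np.pi,0,np.radians(yaw+90+k)]).as_matrix()
        rv=Ro.from_matrix(R.T@T).as_rotvec(degrees=True)
        if best is None or np.linalg.norm(rv)<np.linalg.norm(best):best=rv
    print("shift",np.round(R.T@(np.array([x,y,z])-p),1),"turn",np.round(best,1),"| tcp",np.round(p,1),np.round(np.degrees(s["orientation"]),1),"q",np.round(s["q"],2),"t",round(s["time"],2),"w",round(s["grip_width"],3),"F",np.round(s["contact_force"],1))
E
python3 - <<'E'
from h import *
for n in("top","scene"):
    c=capture(n)
    for t,a,b in(("block",.026,.042),("bottom_die",.006,.018),("blank",.02,.032),("frame",.040,.052),("top_die",.007,.02),("top_die",.048,.06),("round_bar",.02,.034),("loaf",.044,.056)):
        meas(c,n,t,a,b)
E
```

```text
top block 0.82 n 5740 z [28.1 32.8 36. ] rect [500.1 -42.5 190.1 139.7  17.1] med [495.7 -42.5]
top block 0.26 n 726 z [27.5 35.  39.2] rect [767.4 305.4 228.3  91.4 -34.3] med [788.9 310.3]
top bottom_die 0.84 n 743 z [ 9.1 12.  14.6] rect [ 556.2 -328.7   77.8   47.2  -27.6] med [ 555.5 -327.6]
top bottom_die 0.6 n 57 z [ 6.3 12.3 17. ] rect [ 736.2 -130.9   56.8   21.3   66.3] med [ 727.8 -128.5]
top blank 0.7 n 734 z [22.8 25.8 28.2] rect [ 402.2 -292.    70.2   45.   -10. ] med [ 401.5 -290.7]
top frame 0.91 n 558 z [40.9 44.7 48. ] rect [563.7 355.9  96.6  69.8  -7.8] med [563.5 360. ]
top frame 0.57 n 480 z [41.3 44.9 47.6] rect [530.8 212.5  93.8  69.2 -37. ] med [532.8 213.6]
top top_die 0.93 n 233 z [ 7.5  9.5 15.6] rect [300.5 311.   51.2  31.9  63.4] med [301.8 303.3]
top top_die 0.88 n 471 z [10.  13.9 16.7] rect [408.9 318.   75.9  49.4 -24.4] med [405.  307.8]
top_die 418 -0.0034759860773612757
top top_die 0.88 n 245 z [50.1 53.6 56. ] rect [408.8 317.6  50.1  21.6 -28.8] med [409.  316.6]
top round_bar 0.91 n 521 z [23.8 27.3 29.9] rect [ 752.7 -138.    57.4   57.2   
[... 556 characters left out ...]
.  45.4 48. ] rect [564.8 356.7  98.3  69.7  -7.5] med [566.8 356.7]
scene frame 0.59 n 433 z [40.7 45.2 48. ] rect [531.7 213.3  97.9  72.9 -35.3] med [530.9 213.7]
scene top_die 0.7 n 139 z [ 7.7 10.6 17.8] rect [301.6 312.5  55.1  33.5  63.2] med [308.9 319.1]
scene top_die 0.64 n 347 z [ 8.2 14.6 17.1] rect [410.  320.7  79.3  48.9 -26.1] med [426.9 328.4]
top_die 294 0.0005290119815582677
scene top_die 0.64 n 141 z [49.4 54.2 56.2] rect [412.6 318.6  49.8  20.  -27.1] med [416.4 320.5]
scene round_bar 0.97 n 282 z [21.6 28.3 30.3] rect [ 759.  -134.8   59.4   53.9  -83.7] med [ 759.7 -130.5]
scene loaf 0.97 n 1232 z [47.5 50.5 52.4] rect [743.2 106.6 150.8  56.3  83.4] med [745.7 115.5]
```

```bash
python3 -c "
from h import *
go(556,-328,330,62)"
```

```text
shift [ 368.2 -119.8   74.7] turn [ 0.   0.  52.7] | tcp [ 271.4 -590.6  404.7] [180.    0.   24.7] q [ 1.07  0.54 -0.    1.54  0.    1.07 -0.07] t 1.8 w 1.003 F [-0.7 -0.   1. ]
```

>>> drive_tool([
  [368,-120,75,0,0,52.7,1],
  [368,-120,75,0,0,52.7,1],
  [368,-120,75,0,0,52.7,1],
  [368,-120,75,0,0,52.7,1],
  [368,-120,75,0,0,52.7,1],
  [368,-120,75,0,0,52.7,1],
  [368,-120,75,0,0,52.7,1],
  [368,-120,75,0,0,52.7,1],
])

```text
time: 2.6
tcp_pos: [0.5576, -0.3254, 0.3293]
orientation: [-3.141, -0.0, -0.488]
contact_force: [0.6, -0.9, -0.5]
grip_width: 1.001
```

```bash
python3 - <<'E'
from h import *
c=capture("wrist");cv2.imwrite("pics/w1.png",c["color"])
meas(c,"wrist","bottom_die",.006,.018)
s,R=tool();print(np.round(c["R"]@R,3).tolist(),np.round(R.T@(-c["R"].T@c["t"]-s["tcp_pos"]),3))
go(556,-328,172,62)
E
```

```text
wrist bottom_die 0.75 n 3609 z [10.8 12.  13.4] rect [ 557.1 -328.9   75.9   47.9  -27.4] med [ 559.  -329.8]
[[-0.01, 1.0, -0.006], [-0.964, -0.011, -0.265], [-0.265, 0.004, 0.964]] [0.067 0.006 0.03 ]
shift [ -0.7  10.2 156.1] turn [-0.3  0.   0.6] | tcp [ 561.  -320.1  328.2] [-179.7    0.   -27.4] q [ 0.36  0.62  0.13  1.62 -0.1   0.92 -1.52] t 2.7 w 0.998 F [-0.2  0.3  0.9]
```

View pics/w1.png

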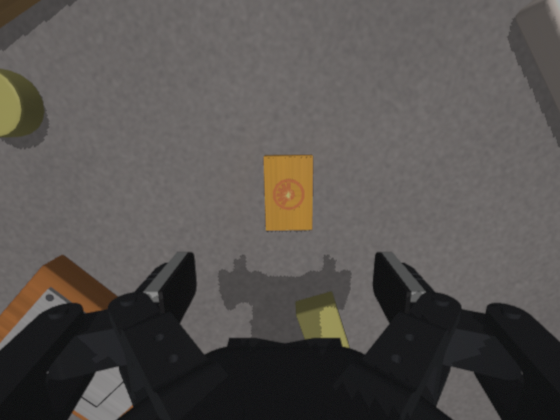

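Wrist view: the die is whole and unobstructed at px (289,193), and the wrist measurement agrees with the top camera (557,-329, yaw -27.5).

>>> drive_tool([
  [-0.5,10,60,0,0,0.2,0.9],
  [0,10,100,0,0,0.2,0.9],
  [0,10,120,0,0,0.2,0.9],
  [0,10,120,0,0,0.2,0.9],
  [0,10,120,0,0,0.2,0.9],
  [0,10,120,0,0,0.2,0.9],
  [0,10,120,0,0,0.2,0.9],
  [0,10,120,0,0,0.2,0.9],
])

```text
time: 3.5
tcp_pos: [0.5571, -0.3287, 0.2096]
orientation: [-3.136, -0.001, -0.481]
contact_force: [-0.2, -0.2, -0.1]
grip_width: 0.903
```

```bash
python3 - <<'E'
from h import *
go(557,-329,171,62.5)
c=capture("wrist")
meas(c,"wrist","bottom_die",.006,.018)
go(557,-329,171,62.5)
E
```

```text
shift [-0.   0.5 38.6] turn [-0.3 -0.1 -0.1] | tcp [ 557.1 -328.7  209.6] [-1.797e+02 -1.000e-01 -2.760e+01] q [ 0.39  0.78  0.11  1.66 -0.12  0.71 -1.49] t 3.5 w 0.903 F [-0.2 -0.2 -0.1]
wrist bottom_die 0.73 n 9395 z [10.8 11.9 13.2] rect [ 557.4 -328.9   75.9   48.2  -27.2] med [ 560.8 -330.2]
shift [ 0.3  0.6 38. ] turn [-0.3 -0.  -0.1] | tcp [ 556.9 -328.5  209. ] [-179.7   -0.   -27.6] q [ 0.39  0.78  0.11  1.66 -0.12  0.71 -1.49] t 3.6 w 0.903 F [0.5 0.1 0.7]
```

>>> drive_tool([
  [0,0.5,15,0,0,0,0.9],
  [0.3,0.5,28,0,0,0,0.9],
  [0.3,0.5,36,0,0,0,0.9],
  [0.3,0.5,38,0,0,0,0.9],
  [0.3,0.5,38,0,0,0,0.6],
  [0.3,0.5,38,0,0,0,0.4],
  [0.3,0.5,38,0,0,0,0.3],
  [0.3,0.5,38,0,0,0,0.3],
], newtons=50)

```text
time: 4.4
tcp_pos: [0.5573, -0.3292, 0.1716]
orientation: [-3.136, -0.002, -0.481]
contact_force: [-0.5, 0.1, 2.4]
grip_width: 0.546
```

>>> drive_tool([
  [0,0,0,0,0,0,0.2],
  [0,0,0,0,0,0,0.2],
  [0,0,0,0,0,0,0.2],
  [0,0,0,0,0,0,0.2],
  [0,0,-5,0,0,0,0.2],
  [0,0,-10,0,0,0,0.2],
  [0,0,-20,0,0,0,0.2],
  [0,0,-40,0,0,0,0.2],
])

```text
time: 5.2
tcp_pos: [0.5565, -0.3288, 0.2112]
orientation: [-3.136, 0.001, -0.481]
contact_force: [0.5, -0.1, -2.8]
grip_width: 0.549
```

```bash
python3 - <<'E'
from h import *
c=capture("wrist");cv2.imwrite("pics/w2.png",c["color"])
W=world(c);s,R=tool()
for d in cut_out("bottom_die","wrist")[:1]:
    P=W[d["mask"]&(c["z_map"]>0)];print(len(P),np.round(np.percentile(P[:,2],[5,50,95])*1000,1))
go(501,-42,330,107.3)
E
```

```text
14714 [50.2 51.5 52.8]
shift [-183.4 -229.5 -115.4] turn [ -0.1  -0.5 -44.9] | tcp [ 558.4 -330.2  214.7] [-179.7   -0.4  -27.6] q [ 0.39  0.77  0.11  1.65 -0.12  0.72 -1.49] t 5.3 w 0.544 F [ 0.4 -0.7 -3.5]
```

View pics/w2.png

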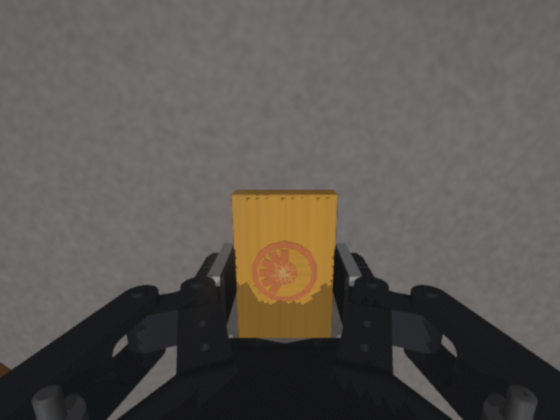

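The die is held square between the pads. Moving above the block.

>>> drive_tool([
  [0,0,-45,0,0,0,0.2],
  [-30,-40,-90,0,0,-8,0.2],
  [-60,-80,-130,0,0,-16,0.2],
  [-100,-120,-170,0,0,-24,0.2],
  [-140,-160,-185,0,0,-32,0.2],
  [-183,-200,-185,0,0.3,-40,0.2],
  [-183,-230,-185,0,0.3,-44.9,0.2],
  [-183,-230,-185,0,0.3,-44.9,0.2],
])

```text
time: 6.1
tcp_pos: [0.5001, -0.0388, 0.4003]
orientation: [3.139, -0.015, 0.307]
contact_force: [1.8, -0.2, -2.2]
grip_width: 0.542
```

>>> drive_tool([
  [0,0,0,0,0,0,0.2],
  [0,0,0,0,0,0,0.2],
  [0,0,0,0,0,0,0.2],
  [0,0,0,0,0,0,0.2],
  [0,0,0,0,0,0,0.2],
  [0,0,0,0,0,0,0.2],
  [0,0,0,0,0,0,0.2],
  [0,0,0,0,0,0,0.2],
])

```text
time: 6.9
tcp_pos: [0.5002, -0.0389, 0.4003]
orientation: [3.139, -0.015, 0.307]
contact_force: [0.0, 0.0, -3.3]
grip_width: 0.546
```

```bash
python3 - <<'E'
from h import *
c=capture("wrist");cv2.imwrite("pics/w3.png",c["color"])
meas(c,"wrist","block",.022,.04)
meas(c,"wrist","bottom_die",.1,.3)
go(501,-42,330,107.3)
E
```

```text
wrist block 0.74 n 232 z [23.3 26.1 27.4] rect [ 433.9 -297.    44.3   11.3   74.3] med [ 433.7 -298.1]
wrist block 0.62 n 10931 z [28.9 33.2 35. ] rect [514.8 -37.9 160.6 140.5  17. ] med [546.  -27.8]
shift [-1.2  3.1 70.3] turn [ 0.1 -0.8  0.3] | tcp [500.1 -38.8 400.3] [179.9  -0.8  17.6] q [ 0.1   0.29 -0.13  1.93  0.04  0.91 -1.32] t 7.05 w 0.543 F [ 0.5 -0.5 -2.5]
```

View pics/w3.png

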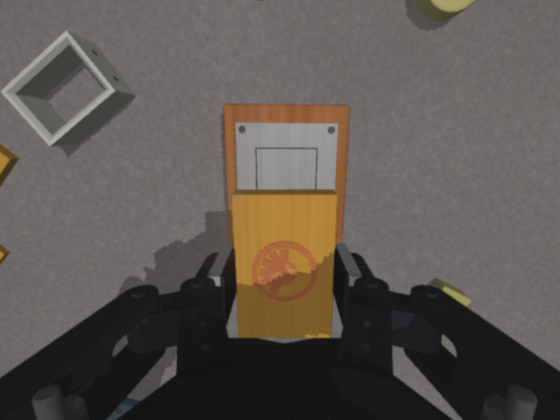

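View: the scribed outline's far line is at px (256–317,148), with the die in hand below it (233–337,190+). I'll get the outline pose and the pose of the die in hand from these.

```bash
python3 - <<'E'
from h import *
c=capture("wrist");s,R=tool();W=world(c);p=s["tcp_pos"]
L=(W-p)@R*1000   # tool coordinates
m=(abs(W[...,2]-.239)<.006)&(c["z_map"]>0)&(abs(L[...,1])<30)
m[:, :225]=0;m[:,345:]=0
Q=L[m];print("die in tool z",np.percentile(Q[:,2],[5,50,95]).round(1),"x max",np.percentile(Q[:,0],[98,99.5,100]).round(1),"y",np.percentile(Q[Q[:,0]>15][:,1],[0.5,2,50,98,99.5]).round(1))
e=[]
for y in np.arange(-20,21,5):
    k=Q[abs(Q[:,1]-y)<2.5];e.append(np.percentile(k[:,0],99))
print("front edge",np.round(e,1),"slope deg",np.degrees(np.polyfit(np.arange(-20,21,5),e,1)[0]).round(2))
for sgn in(-1,1):
    x=np.arange(15,36,4);f=[(np.percentile(Q[abs(Q[:,0]-a)<2][:,1],99 if sgn>0 else 1)) for a in x];print("side",np.round(f,1),np.degrees(np.arctan(np.polyfit(x,f,1)[0])).round(2))
# outline: dark pixels on bed plate
g=cv2.cvtColor(c["color"],cv2.COLOR_BGR2GRAY).astype(float)
bl=cv2.medianBlur(g.astype(np.uint8),15).astype(float)
B=(bl-g>12)&(abs(W[...,2]-.034)<.004);B[:140]=0;B[:,:248]=0;B[:,326:]=0;B[188:]=0
v,u=np.nonzero(B)
# intersect rays with z=34mm
K=c["K"];d=np.stack([(u-K[0,2])/K[0,0],(v-K[1,2])/K[1,1],np.ones(len(u))],-1)@c["R"];o=-c["R"].T@c["t"];X=(o+d*((.034-o[2])/d[:,2])[:,None])*1000
a=np.radians(17.1);A=np.array([[np.cos(a),np.sin(a)],[-np.sin(a),np.cos(a)]])
Y=(X[:,:2]-[500.7,-42.2])@A.T
far=Y[Y[:,0]>45.5];print("far line n",len(far),np.median(far[:,0]).round(1),"slope",np.degrees(np.polyfit(far[:,1],far[:,0],1)[0]).round(2))
for q in(1,-1):
    k=Y[(abs(Y[:,1]-34*q)<4)&(Y[:,0]<44)];print("side",len(k),np.median(k[:,1]).round(1),np.degrees(np.polyfit(k[:,0],k[:,1],1)[0]).round(2))
E
```

```text
die in tool z [158.3 159.6 160.9] x max [38.1 38.3 38.7] y [-23.5 -22.8  -0.1  22.8  23.6]
front edge [38.2 38.2 38.2 38.2 38.2 38.2 38.3 38.3 38.3] slope deg 0.19
side [-23.  -23.4 -23.3 -23.2 -23.4 -23.3] -0.55
side [23.4 23.4 23.4 23.3 23.3 23.3] -0.42
far line n 188 48.5 slope -0.28
side 100 34.5 -0.15
side 86 -33.4 0.31
```

```bash
python3 -c "
from h import *
go(501,-41.7,215,107.0)"
```

```text
shift [ -2.8   2.6 185.3] turn [ 0.1 -0.8  0.6] | tcp [500.2 -38.7 400.4] [179.9  -0.8  17.6] q [ 0.1   0.29 -0.13  1.93  0.05  0.91 -1.32] t 7.1 w 0.545 F [ 0.5 -0.6 -3.4]
```

>>> drive_tool([
  [-1,2.6,40,0.1,-0.8,0.6,0.2],
  [-1.5,2.6,80,0.1,-0.8,0.6,0.2],
  [-2,2.6,120,0.1,-0.8,0.6,0.2],
  [-2.5,2.6,150,0.1,-0.8,0.6,0.2],
  [-2.8,2.6,175,0.1,-0.8,0.6,0.2],
  [-2.8,2.6,185,0.1,-0.8,0.6,0.2],
  [-2.8,2.6,185,0.1,-0.8,0.6,0.2],
  [-2.8,2.6,185,0.1,-0.8,0.6,0.2],
])

```text
time: 7.9
tcp_pos: [0.5017, -0.0417, 0.2162]
orientation: [3.14, -0.002, 0.296]
contact_force: [-0.2, 0.1, -3.3]
grip_width: 0.543
```

```bash
python3 -c "
from h import *
go(501,-41.7,207,107.0)"
```

```text
shift [-0.6 -0.2  9.2] turn [ 0.1 -0.1 -0. ] | tcp [501.7 -41.7 216.2] [ 1.799e+02 -1.000e-01  1.700e+01] q [ 0.07  0.59 -0.09  2.03  0.11  0.52 -1.38] t 7.9 w 0.543 F [-0.2  0.1 -3.3]
```

>>> drive_tool([
  [-0.6,-0.2,4,0.1,-0.1,0,0.2],
  [-0.6,-0.2,7,0.1,-0.1,0,0.2],
  [-0.6,-0.2,8.5,0.1,-0.1,0,0.2],
  [-0.6,-0.2,9.2,0.1,-0.1,0,0.2],
  [-0.6,-0.2,9.7,0.1,-0.1,0,0.2],
  [-0.6,-0.2,10.2,0.1,-0.1,0,0.2],
  [-0.6,-0.2,10.2,0.1,-0.1,0,0.2],
  [-0.6,-0.2,10.2,0.1,-0.1,0,0.2],
])

```text
time: 8.7
tcp_pos: [0.5011, -0.0417, 0.2061]
orientation: [-3.141, -0.0, 0.296]
contact_force: [0.2, 0.2, -3.1]
grip_width: 0.545
```

>>> drive_tool([
  [0,0,0.3,0,0,0,0.2],
  [0,0,0.6,0,0,0,0.2],
  [0,0,0.8,0,0,0,0.2],
  [0,0,1,0,0,0,0.2],
  [0,0,1,0,0,0,0.2],
  [0,0,1,0,0,0,0.2],
  [0,0,1,0,0,0,0.2],
  [0,0,1,0,0,0,0.2],
])

```text
time: 9.5
tcp_pos: [0.5011, -0.0417, 0.2055]
orientation: [-3.141, -0.0, 0.296]
contact_force: [-2.5, 0.2, 6.6]
grip_width: 0.545
```

Contact, +9 N. I'll release, rise and check.

>>> drive_tool([
  [0,0,0,0,0,0,0.65],
  [0,0,0,0,0,0,0.75],
  [0,0,0,0,0,0,0.85],
  [0,0,0,0,0,0,0.85],
  [0,0,-10,0,0,0,0.85],
  [0,0,-40,0,0,0,0.9],
  [0,0,-90,0,0,0,1],
  [0,0,-140,0,0,0,1],
])

```text
time: 10.3
tcp_pos: [0.5005, -0.0417, 0.3474]
orientation: [-3.141, 0.001, 0.296]
contact_force: [1.8, -1.1, -0.7]
grip_width: 0.996
```

>>> drive_tool([
  [0,0,-40,0,0,0,1],
  [-40,0,-50,0,0,0,1],
  [-40,0,-50,0,0,0,1],
  [-40,0,-50,0,0,0,1],
  [-40,0,-50,0,0,0,1],
  [-40,0,-50,0,0,0,1],
  [-40,0,-50,0,0,0,1],
  [-40,0,-50,0,0,0,1],
])

```text
time: 11.1
tcp_pos: [0.4625, -0.0533, 0.397]
orientation: [-3.14, 0.001, 0.297]
contact_force: [-0.1, -0.6, -0.5]
grip_width: 1.001
```

```bash
cat >> h.py <<'E'
def outline(c,x0=501,y0=-41.7,yaw=17.2):
    W=world(c);g=cv2.cvtColor(c["color"],cv2.COLOR_BGR2GRAY).astype(float)
    bl=cv2.medianBlur(g.astype(np.uint8),15).astype(float)
    v,u=np.nonzero((bl-g>12)&(abs(W[...,2]-.034)<.006))
    K=c["K"];d=np.stack([(u-K[0,2])/K[0,0],(v-K[1,2])/K[1,1],np.ones(len(u))],-1)@c["R"];o=-c["R"].T@c["t"];X=(o+d*((.034-o[2])/d[:,2])[:,None])*1000
    a=np.radians(yaw);A=np.array([[np.cos(a),np.sin(a)],[-np.sin(a),np.cos(a)]])
    Y=(X[:,:2]-[x0,y0])@A.T
    for ax,h in((0,48),(1,34)):
        for q in(1,-1):
            k=Y[(abs(Y[:,ax]-h*q)<4)&(abs(Y[:,1-ax])<[26,40][ax])]
            if len(k)>20:print("outline","xy"[ax],q,len(k),np.median(k[:,ax]).round(1),"slope",np.degrees(np.polyfit(k[:,1-ax],k[:,ax],1)[0]).round(2))
E
python3 - <<'E'
from h import *
c=capture("wrist");cv2.imwrite("pics/w4.png",c["color"])
meas(c,"wrist","bottom_die",.041,.052);meas(c,"wrist","block",.028,.04);outline(c)
go(403,-291,330,79)
E
```

```text
wrist bottom_die 0.65 n 3272 z [44.7 46.  47.5] rect [500.9 -42.2  76.   48.   17.2] med [502.8 -41.8]
wrist block 0.81 n 17993 z [28.9 33.2 35. ] rect [500.8 -42.  188.2 139.4  17.2] med [516.1 -38.4]
outline x 1 149 48.2 slope 0.2
outline x -1 96 -47.3 slope -0.22
outline y 1 177 34.1 slope -0.1
outline y -1 186 -33.9 slope 0.07
shift [-126.2  209.9   67.1] turn [-0.1  0.1 28. ] | tcp [462.4 -53.4 397.2] [-1.799e+02  1.000e-01  1.700e+01] q [ 0.13  0.24 -0.13  2.01  0.04  0.9  -1.29] t 11.25 w 0.998 F [-0.7 -0.8 -0.5]
```

View pics/w4.png

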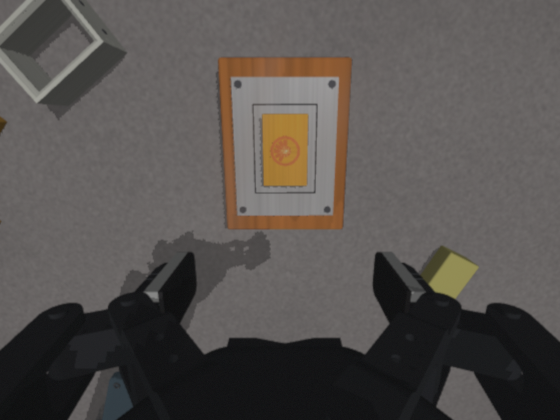

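The die sits centred and square in the outline (within ~0.7 mm, 0.1°). Now the blank.

>>> drive_tool([
  [-126,210,67,0,0,28,1],
  [-126,210,67,0,0,28,1],
  [-126,210,67,0,0,28,1],
  [-126,210,67,0,0,28,1],
  [-126,210,67,0,0,28,1],
  [-126,210,67,0,0,28,1],
  [-126,210,67,0,0,28,1],
  [-126,210,67,0,0,28,1],
])

```text
time: 12.05
tcp_pos: [0.4038, -0.2899, 0.3302]
orientation: [-3.14, 0.001, -0.191]
contact_force: [0.9, 0.2, -0.8]
grip_width: 1.001
```

```bash
python3 - <<'E'
from h import *
c=capture("wrist")
meas(c,"wrist","blank",.020,.032)
go(403,-291,210,79)
E
```

```text
wrist blank 0.94 n 3282 z [24.6 25.8 27. ] rect [ 402.8 -291.6   70.4   44.   -10.1] med [ 405.5 -291.8]
shift [ -0.6   1.8 120.4] turn [-0.1  0.   0.2] | tcp [ 404.  -289.5  330.4] [-179.9    0.   -10.8] q [ 0.47  0.38  0.07  2.   -0.04  0.76 -1.19] t 12.15 w 1.004 F [-0.8  0.5  0.3]
```

>>> drive_tool([
  [-0.8,2.3,45,-0.1,0,-0.6,0.9],
  [-0.8,2.3,85,-0.1,0,-0.6,0.85],
  [-0.8,2.3,115,-0.1,0,-0.6,0.85],
  [-0.8,2.3,135,-0.1,0,-0.6,0.85],
  [-0.8,2.3,148,-0.1,0,-0.6,0.85],
  [-0.8,2.3,155,-0.1,0,-0.6,0.85],
  [-0.8,2.3,155,-0.1,0,-0.6,0.85],
  [-0.8,2.3,155,-0.1,0,-0.6,0.85],
], newtons=20)

```text
time: 12.95
tcp_pos: [0.4033, -0.2915, 0.1762]
orientation: [3.141, -0.001, -0.179]
contact_force: [0.2, 0.2, -0.4]
grip_width: 0.849
```

>>> drive_tool([
  [0,0,0,0,0,0,0.6],
  [0,0,0,0,0,0,0.5],
  [0,0,0,0,0,0,0.45],
  [0,0,0,0,0,0,0.4],
  [0,0,0,0,0,0,0.4],
  [0,0,0,0,0,0,0.4],
  [0,0,0,0,0,0,0.4],
  [0,0,0,0,0,0,0.4],
])

```text
time: 13.75
tcp_pos: [0.4037, -0.2918, 0.1771]
orientation: [3.14, -0.002, -0.179]
contact_force: [-0.7, 0.6, 6.8]
grip_width: 0.506
```

```bash
python3 - <<'E'
from h import *
go(403,-291,330,79.8)
E
```

```text
shift [  -0.5   -0.4 -152.9] turn [ 0.1 -0.1 -0. ] | tcp [ 403.7 -291.8  177.1] [ 1.799e+02 -1.000e-01 -1.020e+01] q [ 0.5   0.67  0.04  2.05 -0.06  0.42 -1.16] t 13.75 w 0.506 F [-0.7  0.6  6.8]
```

>>> drive_tool([
  [0,0,-15,0,0,0,0.4],
  [0,0,-50,0,0,0,0.4],
  [0,0,-90,0,0,0,0.4],
  [0,0,-130,0,0,0,0.4],
  [0,0,-150,0,0,0,0.4],
  [0,0,-150,0,0,0,0.4],
  [0,0,-150,0,0,0,0.4],
  [0,0,-150,0,0,0,0.4],
])

```text
time: 14.55
tcp_pos: [0.4029, -0.2911, 0.326]
orientation: [3.141, -0.0, -0.178]
contact_force: [-0.6, 0.5, -0.4]
grip_width: 0.509
```

```bash
cat >> h.py <<'E'
def inhand(c,ztop,h,ymax):
    """h = expected tool-frame z of the part's top face (mm)"""
    s,R=tool();W=world(c);L=(W-s["tcp_pos"])@R*1000
    Q=L[(abs(L[...,2]-h)<5)&(c["z_map"]>0)&(abs(L[...,1])<ymax)&(L[...,0]<60)]
    print("held top z",np.percentile(Q[:,2],[5,50,95]).round(1),"x max",np.percentile(Q[:,0],[98,99.5]).round(1),n:=len(Q))
    yy=np.arange(-ymax+6,ymax-5,4);e=[np.percentile(Q[abs(Q[:,1]-y)<2][:,0],98) for y in yy];print("front",np.round(e,1),"rot",-np.degrees(np.polyfit(yy,e,1)[0]).round(2))
    xm=np.median(e);x=np.arange(xm-22,xm-3,4)
    for q in(1,99):
        f=[np.percentile(Q[abs(Q[:,0]-a)<2][:,1],q) for a in x];print("side",np.round(f,1),"rot",np.degrees(np.polyfit(x,f,1)[0]).round(2))
E
python3 - <<'E'
from h import *
c=capture("wrist");cv2.imwrite("pics/w5.png",c["color"])
inhand(c,0,177-26,26)
go(501,-41.8,330,107.2)
E
```

```text
held top z [150.2 151.3 152.5] x max [33.7 34.1] 13258
front [33.6 33.6 33.7 33.8 33.7 33.8 33.8 33.7 34.  33.9 33.4] rot -0.09
side [-25.4 -21.9 -21.7 -21.9 -21.8] rot 10.56
side [25.5 20.5 20.7 20.6 20.5] rot -14.29
shift [  52.3 -262.8   -4.4] turn [  0.    0.  -27.4] | tcp [ 402.9 -291.2  325.8] [180.    0.  -10.2] q [ 0.47  0.39  0.08  2.01 -0.04  0.75 -1.18] t 14.6 w 0.511 F [ 0.5  0.2 -0.8]
```

View pics/w5.png

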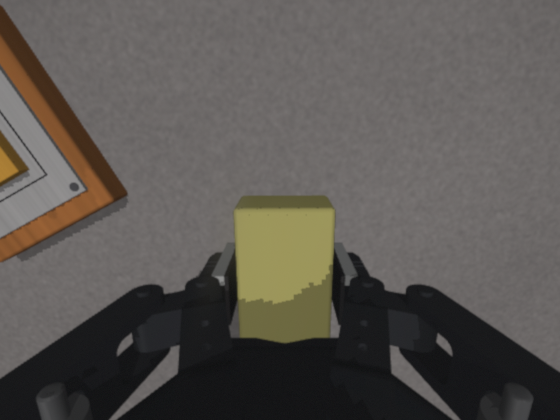

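Blank held straight, offset about −0.9 mm along the tool's x. Carrying it over the die with that compensated.

>>> drive_tool([
  [10,-50,-5,0,0,-8,0.4],
  [20,-100,-5,0,0,-16,0.4],
  [30,-150,-5,0,0,-24,0.4],
  [40,-200,-5,0,0,-27.4,0.4],
  [48,-240,-5,0,0,-27.4,0.4],
  [53.1,-262.5,-5,0,0,-27.4,0.4],
  [53.1,-262.5,-5,0,0,-27.4,0.4],
  [53.1,-262.5,-5,0,0,-27.4,0.4],
])

```text
time: 15.4
tcp_pos: [0.5014, -0.0421, 0.3296]
orientation: [-3.141, 0.003, 0.301]
contact_force: [0.2, 0.3, -0.6]
grip_width: 0.512
```

```bash
python3 - <<'E'
from h import *
go(501.9,-42,233,107.2)
E
```

```text
shift [ 0.8  0.  96.6] turn [-0.   0.2  0. ] | tcp [501.4 -42.1 329.6] [-180.     0.2   17.2] q [ 0.08  0.4  -0.11  1.98  0.06  0.77 -1.33] t 15.4 w 0.512 F [ 0.2  0.3 -0.6]
```

>>> drive_tool([
  [0.8,0,35,0,0.2,0,0.4],
  [0.8,0,65,0,0.2,0,0.4],
  [0.8,0,85,0,0.2,0,0.4],
  [0.8,0,95,0,0.2,0,0.4],
  [0.8,0,100,0,0.2,0,0.4],
  [0.8,0,103,0,0.2,0,0.4],
  [0.8,0,104.5,0,0.2,0,0.4],
  [0.8,0,104.5,0,0.2,0,0.4],
])

```text
time: 16.2
tcp_pos: [0.5021, -0.0421, 0.2256]
orientation: [3.141, -0.002, 0.301]
contact_force: [-0.2, 0.2, -0.4]
grip_width: 0.51
```

```bash
python3 - <<'E'
from h import *
go(501.9,-42,222.5,107.2)
E
```

```text
shift [-0.2 -0.2  3.1] turn [ 0.  -0.1  0. ] | tcp [502.1 -42.1 225.6] [ 1.80e+02 -1.00e-01  1.72e+01] q [ 0.07  0.58 -0.09  2.03  0.1   0.54 -1.36] t 16.2 w 0.51 F [-0.2  0.2 -0.4]
```

>>> drive_tool([
  [-0.2,0,1,0,-0.1,0,0.4],
  [-0.2,0,1.6,0,-0.1,0,0.4],
  [-0.2,0,2.1,0,-0.1,0,0.4],
  [-0.2,0,2.5,0,-0.1,0,0.4],
  [-0.2,0,2.8,0,-0.1,0,0.4],
  [-0.2,0,2.8,0,-0.1,0,0.4],
  [-0.2,0,2.8,0,-0.1,0,0.4],
  [-0.2,0,2.8,0,-0.1,0,0.4],
])

```text
time: 17.0
tcp_pos: [0.502, -0.0421, 0.2232]
orientation: [3.141, -0.0, 0.301]
contact_force: [-2.6, -0.6, 5.3]
grip_width: 0.51
```

Contact (+5.7 N). I'll release, retreat to the same viewpoint and check.

>>> drive_tool([
  [0,0,0,0,0,0,0.6],
  [0,0,0,0,0,0,0.7],
  [0,0,0,0,0,0,0.8],
  [0,0,0,0,0,0,0.8],
  [0,0,-10,0,0,0,0.8],
  [0,0,-40,0,0,0,0.9],
  [0,0,-90,0,0,0,1],
  [0,0,-140,0,0,0,1],
])

```text
time: 17.8
tcp_pos: [0.5015, -0.0421, 0.365]
orientation: [-3.141, 0.001, 0.301]
contact_force: [1.1, -0.1, -0.6]
grip_width: 0.999
```

>>> drive_tool([
  [-20,0,-30,0,0,0,1],
  [-40,0,-35,0,0,0,1],
  [-40,0,-35,0,0,0,1],
  [-40,0,-35,0,0,0,1],
  [-40,0,-35,0,0,0,1],
  [-40,0,-35,0,0,0,1],
  [-40,0,-35,0,0,0,1],
  [-40,0,-35,0,0,0,1],
])

```text
time: 18.6
tcp_pos: [0.4635, -0.0538, 0.3997]
orientation: [-3.141, 0.002, 0.301]
contact_force: [-0.7, -0.0, -0.1]
grip_width: 1.002
```

```bash
python3 - <<'E'
from h import *
c=capture("wrist");cv2.imwrite("pics/w6.png",c["color"][60:250,180:400])
meas(c,"wrist","blank",.066,.08);meas(c,"wrist","bottom_die",.041,.05);meas(c,"wrist","block",.028,.04)
W=world(c);m=(abs(W[...,2]-.046)<.004)&(abs(W[...,0]-.501)<.05)&(abs(W[...,1]+.042)<.05)
print(m.sum(),rect(W[m][:,:2]))
go(564,356,400,82.3)
E
```

```text
wrist blank 0.72 n 3131 z [70.6 71.8 73. ] rect [501.  -43.   69.   44.1  17.6] med [502.8 -42.6]
wrist bottom_die 0.49 n 133 z [44.5 45.8 47.2] rect [535.9 -31.5  46.8   3.  -71.5] med [535.8 -31.7]
wrist block 0.67 n 17628 z [28.9 33.2 35. ] rect [500.7 -42.  188.9 139.3  17.1] med [516.7 -37.9]
203 [506.7 -23.1  87.1  40.4 -16. ]
shift [ 2.176e+02 -3.617e+02 -2.000e-01] turn [ 0.   0.1 24.9] | tcp [463.3 -53.9 400. ] [-1.80e+02  1.00e-01  1.72e+01] q [ 0.12  0.23 -0.12  2.01  0.04  0.9  -1.29] t 18.8 w 1.001 F [-0.2  0.4 -0.4]
```

View pics/w6.png

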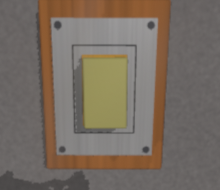

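Blank centred on the die within ~0.8 mm and 0.4°. Now the far frame.

>>> drive_tool([
  [218,-362,0,0,0,24.9,1],
  [218,-362,0,0,0,24.9,1],
  [218,-362,0,0,0,24.9,1],
  [218,-362,0,0,0,24.9,1],
  [218,-362,0,0,0,24.9,1],
  [218,-362,0,0,0,24.9,1],
  [218,-362,0,0,0,24.9,1],
  [218,-362,0,0,0,24.9,1],
])

```text
time: 19.6
tcp_pos: [0.5548, 0.3184, 0.3998]
orientation: [3.141, 0.001, -0.134]
contact_force: [0.5, 0.5, 0.2]
grip_width: 1.002
```

>>> drive_tool([
  [15,-25,5,0,0,0,1],
  [15,-25,5,0,0,0,1],
  [15,-25,5,0,0,0,1],
  [15,-25,5,0,0,0,1],
  [15,-25,5,0,0,0,1],
  [15,-25,5,0,0,0,1],
  [15,-25,5,0,0,0,1],
  [15,-25,5,0,0,0,1],
])

```text
time: 20.4
tcp_pos: [0.573, 0.3409, 0.3949]
orientation: [3.141, 0.001, -0.134]
contact_force: [0.4, -0.1, -0.7]
grip_width: 0.998
```

```bash
python3 - <<'E'
from h import *
c=capture("wrist");cv2.imwrite("pics/w7.png",c["color"])
meas(c,"wrist","frame",.041,.051)
go(564,356,260,82.3)
E
```

```text
wrist frame 0.93 n 1950 z [42.1 45.2 46.8] rect [564.5 356.5  96.1  68.   -7.7] med [568.8 357.5]
shift [-10.8 -13.6 134.8] turn [0.  0.1 0. ] | tcp [573.  341.1 394.8] [ 1.8e+02  1.0e-01 -7.7e+00] q [-0.49  0.58 -0.17  1.49  0.1   1.08 -2.39] t 20.5 w 0.997 F [-0.6  0.  -0.1]
```

View pics/w7.png

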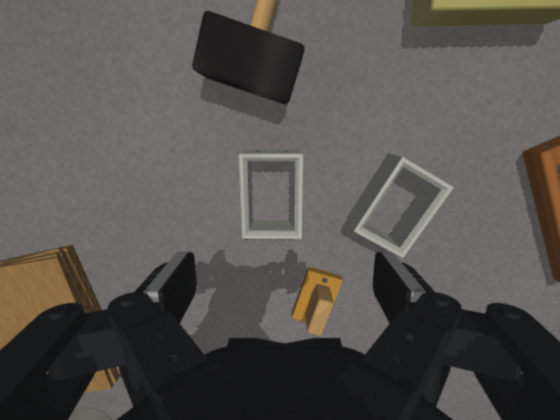

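The target frame is at px (271,196), clear of its neighbour and the mallet; the wrist gives (564.5,356.5, −7.7°). Descending.

>>> drive_tool([
  [-10.3,-14.2,40,0,0.1,0,1],
  [-10.3,-14.2,80,0,0.1,0,1],
  [-10.3,-14.2,120,0,0.1,0,1],
  [-10.3,-14.2,135,0,0.1,0,1],
  [-10.3,-14.2,135,0,0.1,0,1],
  [-10.3,-14.2,135,0,0.1,0,1],
  [-10.3,-14.2,135,0,0.1,0,1],
  [-10.3,-14.2,135,0,0.1,0,1],
])

```text
time: 21.3
tcp_pos: [0.5653, 0.3569, 0.2619]
orientation: [-3.14, -0.003, -0.134]
contact_force: [0.4, -0.5, -0.0]
grip_width: 0.997
```

```bash
python3 - <<'E'
from h import *
c=capture("wrist")
meas(c,"wrist","frame",.041,.051)
go(564.5,356.5,178,82.3)
E
```

```text
wrist frame 0.96 n 5406 z [42.  45.2 46.6] rect [564.7 356.9  96.7  68.1  -7.8] med [569.5 355.6]
wrist frame 0.83 n 4370 z [41.7 45.  46.7] rect [532.  213.4  95.7  70.5 -36.7] med [535.1 209.7]
shift [-0.6  0.4 83.2] turn [-0.1 -0.1  0. ] | tcp [564.9 356.8 261.2] [-1.799e+02 -1.000e-01 -7.700e+00] q [-0.53  0.74 -0.15  1.57  0.14  0.84 -2.44] t 21.4 w 0.999 F [-1.   0.7 -0.5]
```

>>> drive_tool([
  [-0.4,0,30,0,-0.1,0,1],
  [-0.4,0,55,0,-0.1,0,1],
  [-0.4,0,73,0,-0.1,0,1],
  [-0.4,0,83,0,-0.1,0,1],
  [-0.4,0,83,0,-0.1,0,1],
  [-0.4,0,83,0,-0.1,0,0.8],
  [-0.4,0,83,0,-0.1,0,0.7],
  [-0.4,0,83,0,-0.1,0,0.6],
], newtons=50)

```text
time: 22.2
tcp_pos: [0.5653, 0.3572, 0.1796]
orientation: [-3.139, -0.002, -0.134]
contact_force: [-0.3, -0.5, 3.8]
grip_width: 0.788
```

>>> drive_tool([
  [0,0,0,0,0,0,0.5],
  [0,0,0,0,0,0,0.5],
  [0,0,0,0,0,0,0.5],
  [0,0,0,0,0,0,0.5],
  [0,0,0,0,0,0,0.5],
  [0,0,0,0,0,0,0.5],
  [0,0,0,0,0,0,0.5],
  [0,0,0,0,0,0,0.5],
])

```text
time: 23.0
tcp_pos: [0.5653, 0.3572, 0.1796]
orientation: [-3.139, -0.002, -0.134]
contact_force: [-1.3, 0.0, 0.5]
grip_width: 0.787
```

```bash
python3 - <<'E'
from h import *
go(564.5,356.5,178,82.3)
E
```

```text
shift [-0.7  0.8  1.6] turn [-0.1 -0.1  0. ] | tcp [565.3 357.2 179.6] [-1.799e+02 -1.000e-01 -7.700e+00] q [-0.54  0.85 -0.14  1.58  0.16  0.71 -2.45] t 23.0 w 0.787 F [-1.3  0.   0.5]
```

>>> drive_tool([
  [0,0,-15,0,0,0,0.5],
  [0,0,-50,0,0,0,0.5],
  [0,0,-100,0,0,0,0.5],
  [0,0,-150,0,0,0,0.5],
  [0,0,-190,0,0,0,0.5],
  [0,0,-190,0,0,0,0.5],
  [0,0,-190,0,0,0,0.5],
  [0,0,-190,0,0,0,0.5],
])

```text
time: 23.8
tcp_pos: [0.5642, 0.3563, 0.3681]
orientation: [-3.141, 0.0, -0.134]
contact_force: [-1.2, -1.2, -3.5]
grip_width: 0.786
```

```bash
python3 - <<'E'
from h import *
c=capture("wrist");cv2.imwrite("pics/w8.png",c["color"])
try: inhand(c,0,179.6-46,37)
except Exception as e: print(e)
go(501,-41.8,370,107.2)
E
```

```text
held top z [132.3 134.  137.4] x max [47.6 47.7] 11044
front [47.3 47.3 47.7 47.6 47.6 47.6 47.7 47.7 47.7 47.7 47.6 47.7 47.7 47.6
 47.5 47.2] rot -0.03
side [-34.3 -34.2 -34.3 -34.3 -34. ] rot 0.82
side [33.3 33.2 33.4 33.2 33. ] rot -1.05
shift [ -9.3 403.   -2.2] turn [  0.    0.  -24.9] | tcp [564.2 356.3 367.7] [180.    0.   -7.7] q [-0.52  0.61 -0.17  1.51  0.11  1.03 -2.42] t 23.85 w 0.79 F [ 0.7 -1.  -3.3]
```

View pics/w8.png

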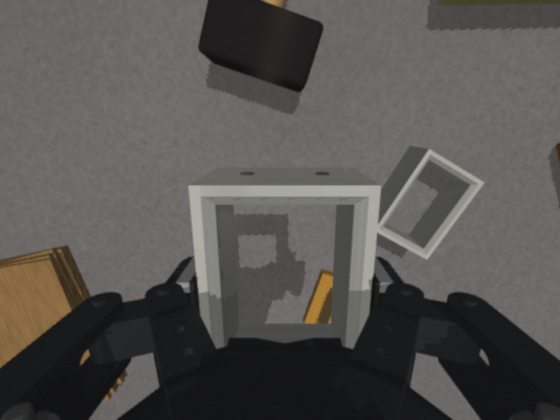

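Frame held cleanly (front edge px y≈190, sides 195–378). Carrying it over the block.

>>> drive_tool([
  [0,40,-3,0,0,-6,0.5],
  [0,90,-3,0,0,-12,0.5],
  [-2,140,-3,0,0,-18,0.5],
  [-4,190,-3,0,0,-24.9,0.5],
  [-6,240,-3,0,0,-24.9,0.5],
  [-8,290,-3,0,0,-24.9,0.5],
  [-9,340,-3,0,0,-24.9,0.5],
  [-9,375,-3,0,0,-24.9,0.5],
])

```text
time: 24.65
tcp_pos: [0.5036, -0.0179, 0.3694]
orientation: [3.141, 0.004, 0.297]
contact_force: [0.8, 0.3, -2.2]
grip_width: 0.793
```

```bash
python3 - <<'E'
from h import *
go(501.2,-41.7,275,107.2)
E
```

```text
shift [-8.9 22.1 94.4] turn [ 0.   0.2 -0.2] | tcp [503.6 -17.9 369.4] [180.    0.2  17. ] q [ 0.12  0.35 -0.22  1.94  0.1   0.87 -1.42] t 24.65 w 0.793 F [ 0.8  0.3 -2.2]
```

>>> drive_tool([
  [-8.9,22,10,0,0.2,-0.2,0.5],
  [-8.9,22,30,0,0.2,-0.2,0.5],
  [-8.9,22,60,0,0.2,-0.2,0.5],
  [-8.9,22,80,0,0.2,-0.2,0.5],
  [-8.9,22,92,0,0.2,-0.2,0.5],
  [-8.9,22,94,0,0.2,-0.2,0.5],
  [-8.9,22,94,0,0.2,-0.2,0.5],
  [-8.9,22,94,0,0.2,-0.2,0.5],
])

```text
time: 25.45
tcp_pos: [0.5016, -0.0416, 0.2762]
orientation: [3.141, -0.001, 0.301]
contact_force: [-0.6, 0.4, -2.9]
grip_width: 0.792
```

```bash
python3 - <<'E'
from h import *
c=capture("wrist");cv2.imwrite("pics/w9.png",c["color"])
go(501.2,-41.7,214,107.2)
E
```

```text
shift [-0.5 -0.1 62.3] turn [ 0.  -0.1  0. ] | tcp [501.7 -41.6 276.3] [ 1.80e+02 -1.00e-01  1.72e+01] q [ 0.14  0.49 -0.18  2.01  0.14  0.65 -1.41] t 25.5 w 0.791 F [ 0.5  0.1 -2.5]
```

View pics/w9.png

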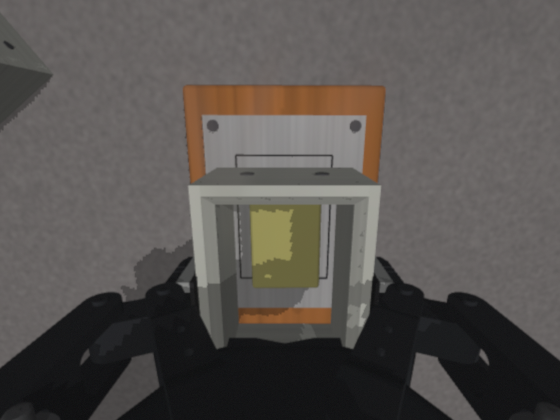

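Through the opening the blank spans px 250–321 against inner edges at 238–333, so both are centred on ≈285.5. Lowering.

>>> drive_tool([
  [-0.5,0,10,0,-0.1,0,0.5],
  [-0.5,0,20,0,-0.1,0,0.5],
  [-0.5,0,27,0,-0.1,0,0.5],
  [-0.5,0,34,0,-0.1,0,0.5],
  [-0.5,0,38,0,-0.1,0,0.5],
  [-0.5,0,42,0,-0.1,0,0.5],
  [-0.5,0,44,0,-0.1,0,0.5],
  [-0.5,0,44,0,-0.1,0,0.5],
])

```text
time: 26.3
tcp_pos: [0.5012, -0.0418, 0.2321]
orientation: [3.141, 0.001, 0.301]
contact_force: [0.4, -0.1, -2.7]
grip_width: 0.781
```

```bash
python3 - <<'E'
from h import *
go(501.2,-41.7,214,107.2)
E
```

```text
shift [ 0.1 -0.1 18.1] turn [0.  0.1 0. ] | tcp [501.2 -41.8 232.1] [1.80e+02 1.00e-01 1.72e+01] q [ 0.12  0.57 -0.16  2.02  0.17  0.56 -1.43] t 26.3 w 0.781 F [ 0.4 -0.1 -2.7]
```

>>> drive_tool([
  [0,0,4,0,0.1,0,0.5],
  [0,0,7,0,0.1,0,0.5],
  [0,0,10,0,0.1,0,0.5],
  [0,0,13,0,0.1,0,0.5],
  [0,0,15,0,0.1,0,0.5],
  [0,0,16.5,0,0.1,0,0.5],
  [0,0,16.5,0,0.1,0,0.5],
  [0,0,16.5,0,0.1,0,0.5],
])

```text
time: 27.1
tcp_pos: [0.5012, -0.0418, 0.2157]
orientation: [3.141, -0.001, 0.301]
contact_force: [0.3, -0.3, -2.9]
grip_width: 0.79
```

>>> drive_tool([
  [0,0,0.7,0,0,0,0.5],
  [0,0,1.2,0,0,0,0.5],
  [0,0,1.7,0,0,0,0.5],
  [0,0,2.1,0,0,0,0.5],
  [0,0,2.4,0,0,0,0.5],
  [0,0,2.4,0,0,0,0.5],
  [0,0,2.4,0,0,0,0.5],
  [0,0,2.4,0,0,0,0.5],
])

```text
time: 27.9
tcp_pos: [0.5012, -0.0418, 0.2136]
orientation: [3.141, -0.001, 0.301]
contact_force: [-2.8, 0.1, 5.3]
grip_width: 0.787
```

Contact exactly at the expected height. Releasing.

>>> drive_tool([
  [0,0,0,0,0,0,0.9],
  [0,0,0,0,0,0,1],
  [0,0,0,0,0,0,1],
  [0,0,0,0,0,0,1],
  [0,0,-10,0,0,0,1],
  [0,0,-40,0,0,0,1],
  [0,0,-90,0,0,0,1],
  [0,0,-140,0,0,0,1],
])

```text
time: 28.7
tcp_pos: [0.5006, -0.0417, 0.3554]
orientation: [3.141, 0.0, 0.301]
contact_force: [0.7, -0.5, 0.4]
grip_width: 0.999
```

>>> drive_tool([
  [-20,0,-35,0,0,0,1],
  [-40,0,-45,0,0,0,1],
  [-40,0,-45,0,0,0,1],
  [-40,0,-45,0,0,0,1],
  [-40,0,-45,0,0,0,1],
  [-40,0,-45,0,0,0,1],
  [-40,0,-45,0,0,0,1],
  [-40,0,-45,0,0,0,1],
])

```text
time: 29.5
tcp_pos: [0.4626, -0.0533, 0.3999]
orientation: [-3.141, 0.001, 0.301]
contact_force: [-0.8, 0.5, 0.2]
grip_width: 0.999
```

```bash
python3 - <<'E'
from h import *
c=capture("wrist");cv2.imwrite("pics/w10.png",cv2.resize(c["color"][40:260,170:410],None,fx=2,fy=2))
meas(c,"wrist","frame",.074,.086);meas(c,"wrist","blank",.066,.076)
W=world(c);m=(abs(W[...,2]-.08)<.006)&(abs(W[...,0]-.501)<.08)&(abs(W[...,1]+.042)<.08);print(rect(W[m][:,:2]),np.percentile(W[m][:,2],[5,50,95]))
go(409.5,318,400,63)
E
```

```text
wrist frame 0.96 n 2670 z [75.8 79.1 80.8] rect [500.9 -42.5  95.6  68.1  17.4] med [503.7 -41.2]
frame 7711 -0.0029817226806420063
wrist blank 0.82 n 3093 z [70.5 71.8 73. ] rect [500.9 -43.1  70.2  44.   17.9] med [502.9 -42.4]
[500.9 -42.4  95.7  68.1  17.4] [0.0757556  0.0791626  0.08079553]
shift [ 5.960e+01 -3.704e+02  2.000e-01] turn [ 0.   0.  44.3] | tcp [462.4 -53.4 400.2] [180.    0.   17.3] q [ 0.21  0.24 -0.22  2.    0.07  0.91 -1.32] t 29.65 w 0.995 F [-0.7 -0.6  0.5]
```

View pics/w10.png

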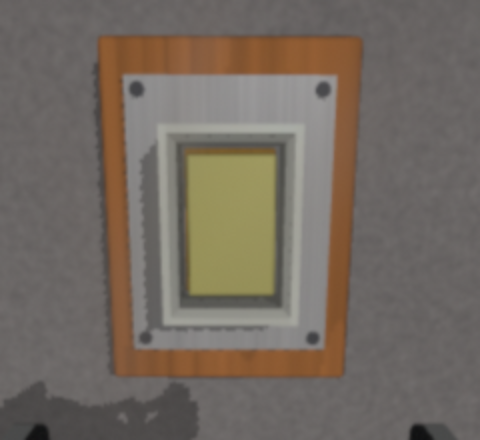

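Frame flat (rim at z≈80), centred and square on the outline, with the soap and die inside. For the top die I use the half-turned wrist, since joint 7 would otherwise run out of range.

>>> drive_tool([
  [60,-370,0,0,0,-60,1],
  [60,-370,0,0,0,-60,1],
  [60,-370,0,0,0,-60,1],
  [60,-370,0,0,0,-60,1],
  [60,-370,0,0,0,-60,1],
  [60,-370,0,0,0,-60,1],
  [60,-370,0,0,0,-60,1],
  [60,-370,0,0,0,-60,1],
])

```text
time: 30.45
tcp_pos: [0.4083, 0.322, 0.4005]
orientation: [-3.14, -0.003, 1.357]
contact_force: [-1.1, 0.1, -0.4]
grip_width: 1.0
```

>>> drive_tool([
  [0,0,0,0,0,-75.7,1],
  [0,0,0,0,0,-75.7,1],
  [0,0,0,0,0,-75.7,1],
  [0,0,0,0,0,-75.7,1],
  [0,0,0,0,0,-75.7,1],
  [0,0,0,0,0,-75.7,1],
  [0,0,0,0,0,-75.7,1],
  [0,0,0,0,0,-75.7,1],
])

```text
time: 31.25
tcp_pos: [0.4085, 0.3219, 0.4005]
orientation: [3.14, -0.002, 2.554]
contact_force: [-0.7, -0.3, 0.4]
grip_width: 0.999
```

```bash
python3 - <<'E'
from h import *
go(410,318,330,63)
E
```

```text
shift [-3.6 -2.5 70.5] turn [ 0.1 -0.1 -6.7] | tcp [408.5 321.9 400.5] [ 1.799e+02 -1.000e-01  1.463e+02] q [-0.1   0.45 -0.84  1.85  0.38  1.01 -0.11] t 31.25 w 0.999 F [-0.7 -0.3  0.4]
```

>>> drive_tool([
  [-3.6,-2.5,30,0.1,-0.1,-6.7,1],
  [-3.6,-2.5,60,0.1,-0.1,-6.7,1],
  [-3.6,-2.5,60,0.1,-0.1,-6.7,1],
  [-3.6,-2.5,60,0.1,-0.1,-6.7,1],
  [-3.6,-2.5,60,0.1,-0.1,-6.7,1],
  [-3.6,-2.5,60,0.1,-0.1,-6.7,1],
  [-3.6,-2.5,60,0.1,-0.1,-6.7,1],
  [-3.6,-2.5,60,0.1,-0.1,-6.7,1],
])

```text
time: 32.05
tcp_pos: [0.4101, 0.3181, 0.3411]
orientation: [3.141, 0.001, 2.671]
contact_force: [-0.2, 0.0, -0.4]
grip_width: 0.999
```

```bash
python3 - <<'E'
from h import *
c=capture("wrist");cv2.imwrite("pics/w11.png",c["color"])
meas(c,"wrist","top_die",.009,.019);meas(c,"wrist","top_die",.049,.059)
go(410,318,250,63)
E
```

```text
wrist top_die 0.93 n 2125 z [12.6 13.8 15.1] rect [410.3 319.5  75.8  48.1 -24.4] med [401.9 324.9]
wrist top_die 0.62 n 22 z [15.8 17.6 18.6] rect [699.6 406.7  16.7   2.7  67.1] med [698.8 404.3]
wrist top_die 0.58 n 783 z [ 9.1  9.6 11. ] rect [302.  312.9  50.5  31.4  63.1] med [306.  316.2]
wrist top_die 0.93 n 1184 z [51.7 53.6 54.8] rect [410.4 319.5  50.2  19.9 -24.7] med [408.7 320.2]
wrist top_die 0.62 n 1104 z [50.7 54.3 55.4] rect [707.5 384.8  50.5  36.2  64.2] med [703.6 388.1]
top_die 1918 0.0006907190070240913
shift [ 0.1 -0.1 90.7] turn [0. 0. 0.] | tcp [410.1 318.  340.7] [180.   0. 153.] q [-0.12  0.53 -0.81  1.9   0.48  0.91 -0.06] t 32.2 w 0.997 F [0.2 0.7 0.2]
```

View pics/w11.png

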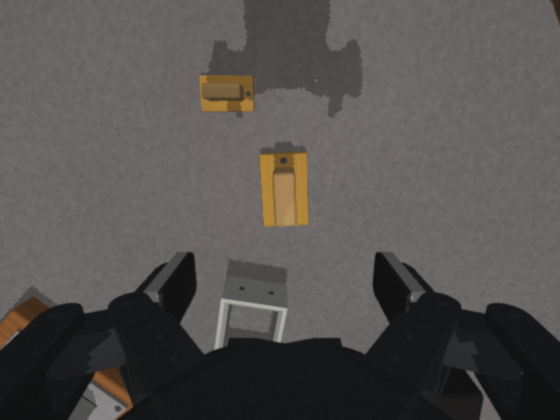

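The 76×48 top die is at px (284,190), the small look-alike at (227,93); handle and plate measurements agree (410.4,319.5, −24.5°). Descending with a partly closed gripper.

>>> drive_tool([
  [0.4,1.5,40,0,0,-2.5,0.8],
  [0.4,1.5,75,0,0,-2.5,0.7],
  [0.4,1.5,100,0,0,-2.5,0.6],
  [0.4,1.5,120,0,0,-2.5,0.6],
  [0.4,1.5,135,0,0,-2.5,0.6],
  [0.4,1.5,143,0,0,-2.5,0.6],
  [0.4,1.5,147,0,0,-2.5,0.6],
  [0.4,1.5,147,0,0,-2.5,0.6],
], newtons=50)

```text
time: 33.0
tcp_pos: [0.4105, 0.3197, 0.1938]
orientation: [3.141, 0.0, 2.715]
contact_force: [-0.9, 0.2, -0.9]
grip_width: 0.601
```

```bash
python3 - <<'E'
from h import *
go(410.4,319.5,193,65.5)
E
```

```text
shift [ 0.  -0.3  0.8] turn [0. 0. 0.] | tcp [410.5 319.7 193.8] [180.    0.  155.5] q [-0.26  0.75 -0.63  1.97  0.72  0.66 -0.21] t 33.0 w 0.601 F [-0.9  0.2 -0.9]
```

>>> drive_tool([
  [0,0,0,0,0,0,0.4],
  [0,0,0,0,0,0,0.3],
  [0,0,0,0,0,0,0.2],
  [0,0,0,0,0,0,0.1],
  [0,0,0,0,0,0,0.1],
  [0,0,0,0,0,0,0.1],
  [0,0,0,0,0,0,0.1],
  [0,0,0,0,0,0,0.1],
], newtons=60)

```text
time: 33.8
tcp_pos: [0.4107, 0.3196, 0.1945]
orientation: [3.141, 0.001, 2.714]
contact_force: [-1.1, -1.8, 6.0]
grip_width: 0.229
```

>>> drive_tool([
  [0,0,0,0,0,0,0.1],
  [0,0,-10,0,0,0,0.1],
  [0,0,-40,0,0,0,0.1],
  [0,0,-80,0,0,0,0.1],
  [0,0,-120,0,0,0,0.1],
  [0,0,-150,0,0,0,0.1],
  [0,0,-150,0,0,0,0.1],
  [0,0,-150,0,0,0,0.1],
])

```text
time: 34.6
tcp_pos: [0.4104, 0.3191, 0.3444]
orientation: [3.141, 0.002, 2.714]
contact_force: [0.1, -0.3, -5.4]
grip_width: 0.224
```

```bash
python3 - <<'E'
from h import *
c=capture("wrist");cv2.imwrite("pics/w12.png",c["color"])
s,R=tool();W=world(c);L=(W-s["tcp_pos"])@R*1000
for h,n in((193.8-54,"handle"),(193.8-14,"plate")):
    Q=L[(abs(L[...,2]-h)<4)&(c["z_map"]>0)&(abs(L[...,1])<27)&(L[...,0]<60)&(L[...,0]>12)]
    print(n,len(Q),np.percentile(Q[:,2],[5,50,95]).round(1),"xmax",np.percentile(Q[:,0],[98,99.5]).round(1),"y",np.percentile(Q[:,1],[1,50,99]).round(1))
    if n=="plate":
        yy=np.arange(-20,21,5);e=[np.percentile(Q[abs(Q[:,1]-y)<2.5][:,0],98) for y in yy];print("front",np.round(e,1),"rot",-np.degrees(np.polyfit(yy,e,1)[0]).round(2))
        F=Q[abs(Q[:,0]-20)<20];A=np.c_[F[:,:2],np.ones(len(F))];k=np.linalg.lstsq(A,F[:,2],rcond=None)[0];print("tilt deg",np.degrees(k[:2]).round(2))
go(501.2,-41.9,370,107.3)
E
```

```text
handle 1645 [139.  140.1 142.5] xmax [25.5 25.7] y [-8.   1.5 11.2]
plate 3621 [178.6 179.8 181. ] xmax [38.3 38.5] y [-21.8   1.5  25.1]
front [38.2 38.2 38.3 38.3 38.3 38.3 38.4 38.2 38.2] rot -0.12
tilt deg [0.67 0.08]
shift [-232.4 -290.6  -25.9] turn [ -0.1   0.  -41.8] | tcp [410.1 318.8 343.4] [-179.9    0.   155.5] q [-0.11  0.53 -0.82  1.9   0.49  0.92 -0.03] t 34.65 w 0.229 F [-0.  -0.8 -5.2]
```

View pics/w12.png

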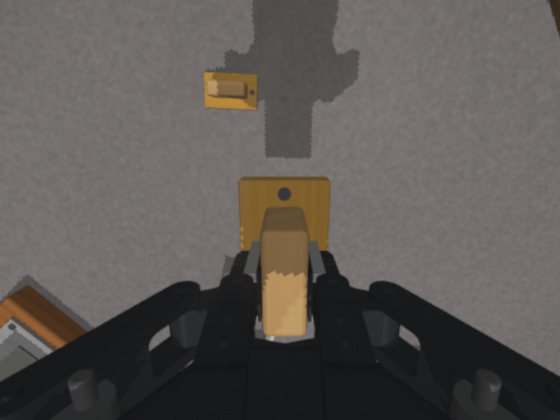

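Top die held upright by its handle. Moving over the frame.

>>> drive_tool([
  [-25,-30,-26,0,0,-6,0.1],
  [-55,-69,-26,0,0,-12,0.1],
  [-85,-107,-26,0,0,-18,0.1],
  [-115,-145,-26,0,0,-24,0.1],
  [-145,-183,-26,0,0,-30,0.1],
  [-175,-220,-26,0,0,-36,0.1],
  [-205,-258,-26,0,0,-41.8,0.1],
  [-222,-280,-26,0,0,-41.8,0.1],
])

```text
time: 35.45
tcp_pos: [0.4959, -0.0329, 0.3677]
orientation: [-3.14, -0.005, -2.841]
contact_force: [0.5, 0.9, -4.5]
grip_width: 0.226
```

```bash
python3 - <<'E'
from h import *
go(501.2,-41.9,330,107.3)
E
```

```text
shift [ -2.6 -10.1  37.7] turn [-0.1 -0.3 -0.1] | tcp [495.9 -32.9 367.7] [-179.9   -0.3 -162.8] q [ 0.75  0.52 -1.    1.93  0.53  0.99  1.38] t 35.45 w 0.226 F [ 0.5  0.9 -4.5]
```

>>> drive_tool([
  [-2.6,-10,10,-0.1,-0.3,-0.1,0.1],
  [-2.6,-10,25,-0.1,-0.3,-0.1,0.1],
  [-2.6,-10,35,-0.1,-0.3,-0.1,0.1],
  [-2.6,-10,38,-0.1,-0.3,-0.1,0.1],
  [-2.6,-10,38,-0.1,-0.3,-0.1,0.1],
  [-2.6,-10,38,-0.1,-0.3,-0.1,0.1],
  [-2.6,-10,38,-0.1,-0.3,-0.1,0.1],
  [-2.6,-10,38,-0.1,-0.3,-0.1,0.1],
])

```text
time: 36.25
tcp_pos: [0.5013, -0.0416, 0.3301]
orientation: [3.142, 0.001, -2.839]
contact_force: [0.2, -1.3, -4.9]
grip_width: 0.225
```

```bash
python3 - <<'E'
from h import *
c=capture("wrist");cv2.imwrite("pics/w13.png",c["color"])
s,R=tool();W=world(c);L=(W-s["tcp_pos"])@R*1000
Q=L[(abs(L[...,2]-180)<4)&(c["z_map"]>0)&(abs(L[...,1])<27)&(L[...,0]<60)&(L[...,0]>12)]
print("plate",len(Q),np.percentile(Q[:,2],[5,50,95]).round(1),"xmax",np.percentile(Q[:,0],[98,99.5]).round(1),"y",np.percentile(Q[:,1],[1,50,99]).round(1))
P=Q;
zf=s["tcp_pos"][2]*1000-80
m=(abs(W[...,2]-.0785)<.0035)&(c["z_map"]>0)&(abs(W[...,0]-.501)<.06)&(abs(W[...,1]+.042)<.06)
F=L[m];print("frame rim n",len(F),"z",np.median(F[:,2]).round(1),"xmax",np.percentile(F[:,0],[98,99.5,100]).round(1),"y",np.percentile(F[:,1],[0.5,1,99,99.5]).round(1))
yy=np.arange(-30,31,5);e=[np.percentile(F[abs(F[:,1]-y)<2.5][:,0],98) for y in yy if (abs(F[:,1]-y)<2.5).sum()>5];print("front",np.round(e,1))
yp=np.arange(-20,21,5);e2=[np.percentile(P[abs(P[:,1]-y)<2.5][:,0],98) for y in yp];print("plate front",np.round(e2,1))
go(501.2,-41.9,330,107.3)
E
```

```text
plate 3601 [179.5 180.7 181.9] xmax [38.1 38.3] y [-23.1   0.6  23.7]
frame rim n 1419 z 250.7 xmax [48.3 48.4 48.5] y [-33.8 -33.6  33.7  33.9]
front [48.4 48.4 48.4 48.3 48.3 48.3 48.3 48.3 48.3 48.3 48.3 48.3 48.3]
plate front [38.1 38.  38.2 38.2 38.2 38.2 38.2 38.1 38.2]
shift [ 0.1 -0.1  0.1] turn [0.  0.1 0. ] | tcp [501.3 -41.7 330.1] [ 1.800e+02  1.000e-01 -1.627e+02] q [ 0.72  0.58 -0.95  1.95  0.59  0.92  1.35] t 36.3 w 0.226 F [-0.7  0.7 -5. ]
```

View pics/w13.png

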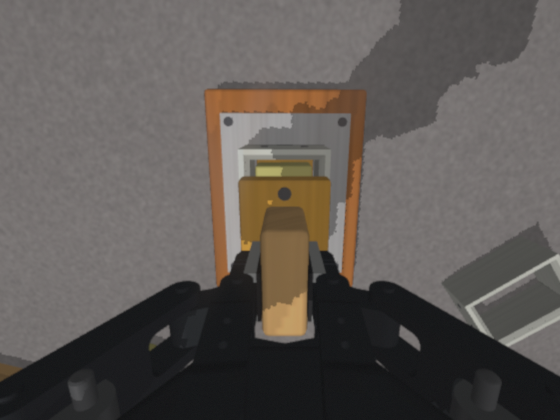

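In the same picture the plate and the frame agree within 0.3 mm and 0.1°. Lowering.

>>> drive_tool([
  [0.1,-0.2,12,0,0.1,0,0.1],
  [0.1,-0.2,24,0,0.1,0,0.1],
  [0.1,-0.2,34,0,0.1,0,0.1],
  [0.1,-0.2,42,0,0.1,0,0.1],
  [0.1,-0.2,47,0,0.1,0,0.1],
  [0.1,-0.2,50,0,0.1,0,0.1],
  [0.1,-0.2,50,0,0.1,0,0.1],
  [0.1,-0.2,50,0,0.1,0,0.1],
])

```text
time: 37.1
tcp_pos: [0.5015, -0.0419, 0.2803]
orientation: [-3.141, 0.0, -2.84]
contact_force: [-0.5, 0.7, -4.3]
grip_width: 0.226
```

```bash
python3 - <<'E'
from h import *
go(501.4,-41.8,266.5,107.3)
E
```

```text
shift [ 0.1  0.1 13.8] turn [-0.  0.  0.] | tcp [501.5 -41.9 280.3] [-180.     0.  -162.7] q [ 0.67  0.65 -0.88  1.98  0.68  0.84  1.28] t 37.1 w 0.226 F [-0.5  0.7 -4.3]
```

>>> drive_tool([
  [0.1,0.1,2,0,0,0,0.1],
  [0.1,0.1,4,0,0,0,0.1],
  [0.1,0.1,6,0,0,0,0.1],
  [0.1,0.1,8,0,0,0,0.1],
  [0.1,0.1,9.5,0,0,0,0.1],
  [0.1,0.1,11,0,0,0,0.1],
  [0.1,0.1,12,0,0,0,0.1],
  [0.1,0.1,12,0,0,0,0.1],
])

```text
time: 37.9
tcp_pos: [0.5013, -0.0418, 0.2682]
orientation: [3.142, -0.0, -2.839]
contact_force: [0.6, -0.1, -4.8]
grip_width: 0.226
```

>>> drive_tool([
  [0,0,0.6,0,0,0,0.1],
  [0,0,1.1,0,0,0,0.1],
  [0,0,1.6,0,0,0,0.1],
  [0,0,2,0,0,0,0.1],
  [0,0,2.2,0,0,0,0.1],
  [0,0,2.2,0,0,0,0.1],
  [0,0,2.2,0,0,0,0.1],
  [0,0,2.2,0,0,0,0.1],
])

```text
time: 38.7
tcp_pos: [0.5014, -0.0417, 0.2666]
orientation: [-3.141, -0.0, -2.84]
contact_force: [-3.0, -0.6, 5.3]
grip_width: 0.228
```

Resting on the soap (contact at 266.6, as expected). Release, rise straight, move aside, check.

>>> drive_tool([
  [0,0,0,0,0,0,0.35],
  [0,0,0,0,0,0,0.5],
  [0,0,0,0,0,0,0.6],
  [0,0,0,0,0,0,0.6],
  [0,0,-10,0,0,0,0.6],
  [0,0,-35,0,0,0,0.6],
  [0,0,-70,0,0,0,0.6],
  [0,0,-110,0,0,0,0.6],
])

```text
time: 39.5
tcp_pos: [0.5009, -0.0414, 0.3778]
orientation: [3.141, -0.002, -2.839]
contact_force: [1.3, -0.2, 0.1]
grip_width: 0.602
```

>>> drive_tool([
  [10,0,-20,0,0,0,0.6],
  [0,0,-40,0,0,0,0.6],
  [0,0,-40,0,0,0,0.6],
  [0,0,-40,0,0,0,0.6],
  [0,0,-40,0,0,0,0.6],
  [0,0,-40,0,0,0,0.6],
  [0,0,-40,0,0,0,0.6],
  [0,0,-40,0,0,0,0.6],
])

```text
time: 40.3
tcp_pos: [0.5009, -0.0415, 0.4173]
orientation: [3.141, -0.002, -2.839]
contact_force: [0.4, 0.3, 0.2]
grip_width: 0.602
```

```bash
python3 - <<'E'
from h import *
go(501.4,-41.8,400,107.3)
c=capture("wrist");cv2.imwrite("pics/w14.png",c["color"])
meas(c,"wrist","top_die",.083,.09);meas(c,"wrist","top_die",.122,.13);meas(c,"wrist","frame",.075,.0825)
c=capture("scene");cv2.imwrite("pics/s14.png",cv2.resize(c["color"][120:320,200:420],None,fx=2.5,fy=2.5,interpolation=cv2.INTER_CUBIC))
meas(c,"scene","top_die",.083,.09);meas(c,"scene","top_die",.118,.132);meas(c,"scene","frame",.075,.083)
for t,a,b in(("round_bar",.02,.034),("loaf",.044,.056)):meas(c,"scene",t,a,b)
E
```

```text
shift [-0.5 -0.5 17.3] turn [ 0.1 -0.1  0.1] | tcp [500.9 -41.5 417.3] [ 1.799e+02 -1.000e-01 -1.626e+02] q [ 0.81  0.47 -1.05  1.87  0.46  1.08  1.46] t 40.3 w 0.602 F [0.4 0.3 0.2]
wrist top_die 0.75 n 2051 z [84.5 85.8 87. ] rect [500.6 -41.7  75.6  47.9  17.3] med [491.9 -47.1]
wrist top_die 0.75 n 1145 z [123.6 125.6 126.8] rect [500.5 -42.1  48.8  19.6  17.9] med [499.3 -42.2]
frame 4467 -0.001979739810218604
scene top_die 0.84 n 173 z [83.8 86.6 88.4] rect [499.  -41.8  82.   47.7  16.5] med [518.5 -30.3]
top_die 282 -0.0004766379123810546
scene top_die 0.84 n 104 z [118.6 125.6 127.8] rect [502.7 -41.3  53.5  20.6  22. ] med [506.4 -38. ]
top_die 282 -0.0004766379123810546
frame 1604 -0.0023695925564902244
scene frame 0.75 n 167 z [75.2 78.9 81.9] rect [502.3 -41.4 101.5  69.5  17.6] med [531.3 -19.1]
scene round_bar 0.97 n 294 z [22.2 28.2 30.2] rect [ 757.1 -135.5   59.3   57.8  -75.4] med [ 758.1 -131.9]
round_bar 638 0.032653395313095676
scene loaf 0.87 n 1221 z [47.4 50.5 52.3] rect [743.  107.  152.2  56.8  83.5] med [745.8 115.8]
```

View pics/s14.png

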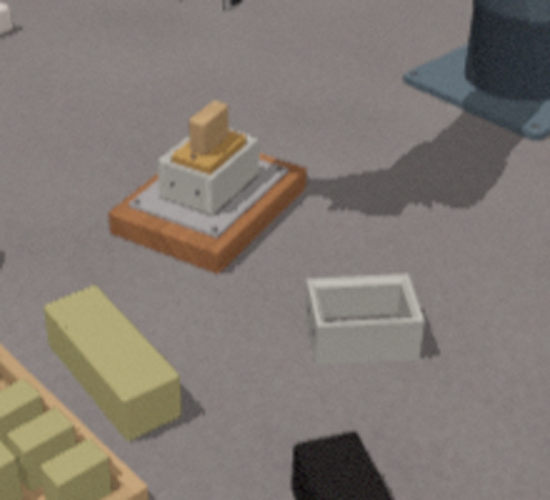

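The scene view shows the assembled mould on the block at crop px (208,165), handle up. The plate top is at 86 mm, as required, and the robot is clear.

```bash
python3 -c "
from cell import *
print(sign_off())"
```

```text
the job is handed in; nothing more can be done
None
```

I assembled the mould on the block in the order asked: bottom die, soap blank, the frame farthest from the base, then the 76×48 top die. Each part was lowered to light contact (about 5–10 N) before I let go. I handed the job in at about 41 s, with the gripper open and clear above.

**Final positions, from the wrist camera:**

| Part | Centre (x, y), mm | Yaw | Height of top face | Should be |
|---|---|---|---|---|
| Scribed outline | 501.3, −41.6 | 17.2° | – | – |
| Bottom die | 500.9, −42.2 | 17.2° | 46.0 mm | 46 mm |
| Blank | 500.9, −43.1 | 17.6–17.9° | 71.8 mm | 72 mm |
| Frame | 500.9, −42.5 | 17.4° | about 80 mm | 80 mm |
| Top die | 500.6, −41.7 | 17.3° | 85.8 mm (plate) | 86 mm |

- **Small disagreement:** the blank measured 0.8–0.9 mm and 0.4–0.7° off the die. This is inside its 4–5 mm of room and the camera's 2 mm calibration, so I left it.
- **Not rechecked:** after the top die went in, the wrist camera could not measure the frame again. The scene camera gave its centre as (502.3, −41.4) and yaw as 17.6°.
- **Bystanders:** the loaf and the round bar read as before, within scene-camera scatter of about 2 mm. The mallet I did not re-measure, but the arm never came near it.

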